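# Clamp the closure bracket level on the splicing bench

## Robot

A 7-joint arm with a two-finger parallel gripper is mounted at the origin on the work surface. World frame = base frame: x ahead of the robot, y to its left, z up, the work surface at z = 0. Lengths are in m, angles in rad, forces in N, time in s.
With the tool pointing down it reaches from about 0.425 to 0.95 m from the base axis. Payload 16.7 kg.
Tool frame: the origin (TCP) lies midway between the tips of the shut fingers; the grasp point (between the pads) lies 19 mm behind it; x points along the fingers, y is the direction in which the jaws open and shut, and the axes are right-handed (so a half turn about x gives the same grasp; the last joint's range is limited). The gripper opens to 94 mm and grips with 3 to 60 N. Pads are 16 mm wide; open, the fingers measure 119 mm over their backs; the gripper's body (75 mm by 177 mm) begins 78 mm behind the grasp point.
Start: joints at [-0.149, 0.426, 0.074, 1.606, -0.034, 1.111, -0.067], TCP at [0.675, -0, 0.205] pointing down, gripper open.
Joint ranges: [-2.85, 2.85], [-0.5, 2.14], [-1.23, 1.37], [0.21, 2.46], [-1.02, 4.16], [0.16, 2.05], [-2.73, 2.73]. Speed limits (rad/s): [1.89, 1.89, 2.39, 2.39, 3.01, 3.01, 3.01].

## Interface

Orientations are given as a unit quaternion [x, y, z, w].
In Python, from workcell import r gives the robot as it stands. The module is installed in compiled form; this text tells all that it offers.
- The arm moves only by the tool servo_tool, never from a script. Its argument "rows" is a list of rows, each a list of 3 entries, a list of its own where there are three numbers: the shift along the world's x, y, z in m, then the turn about the world's z in degrees, then the opening, from 0 (shut) to 1 (fully open). A call has 1 to 20 rows; each row is the pose to reach, as a shift and turn from the pose measured when the call began; what a row does not reach only later rows make up. A row lasts 1/10 s, in which the tool goes at most 50 mm and 8.59 degrees, less where a joint would pass 70% of its speed; a pose out of reach is approached as far as the arm can. A call with a gripper value outside its range is refused whole. The fingers move at their own pace and stop on an object; "force" is the grip in N (left out, the last holds). Time passes only in rows, so rows that repeat a pose let the fingers close. It gives the time, the measured TCP pose, the force and the opening at its end, in the units of the state.
- r.get_state(): the state, without advancing time (a new reading comes with each control period).
- r.grab_frame(name): name is "scene" or "side" or "wrist"; returns the picture (400x640x3 uint8, red, green, blue); there is no depth.
- r.camera_model(name): a dict with "fx", "fy", "cx", "cy" (pixels), "world_to_cam" (4x4, takes a point from world to camera coordinates). Camera axes: x right, y up, looking along -z (the intrinsics and any distortion apply to the point x, -y, -z); pixel columns grow to the right and rows downward; lengths in m; the calibration is good to about 2 mm. A picture is of the moment at which its call begins: read the wrist's pose just before it. camera_model takes no time and is no camera call; for the wrist camera it gives the pose at the moment of the call.
- r.close_job(): hands the job in, once; it reports no verdict.
Trained networks look in the newest picture that a camera, given by its name, has taken for a name from the list of things; names that differ only in an ending like _2 or _b are one class to them, and where a whole thing is asked for, a point or a joint stands for the part that bears it (a point fixed in the world has none). Each returns a list of dicts, best first, with "p" (0 to 1); they miss things now and then, are a little off and sometimes report something else, mostly with a low value. They report only what shows in the picture. A call takes as long as a camera call. They do not tell look-alikes from the thing itself.
- r.search_frame(camera, label): "centre" ([column, row] in pixels, amid what is visible of it).
- r.outline_of(camera, label): "region" (400x640 bool, what is visible of it) and "centre" ([column, row] in pixels, amid what is visible of it).
The state is a dict: "time_s": time; "joints": joint angles; "qvel": joint speeds; "effort": joint torques, N m; "tool_pos": TCP position; "tcp_rot": TCP orientation; "force": force on the tool from outside, world axes, zero at the start; "torque": the same for the moment, N m; "width": finger opening in m.
Only numpy, scipy, OpenCV 4.12 (cv2) and the standard library are available. Lean on these libraries where they do the work, as an engineer would, in place of code of your own. Each camera call takes 0.05 s, during which the arm holds its last target.

## Task

Clamp down the bracket whose foot lies under the strap of the T-track clamp: first pinch its upright leg to read how thick it is, then slide the step block in until the step of that same height lies under the strap's heel. Push the wing nut down until the strap bears on both bracket and step and lies level, then turn the nut clockwise to its stop and let go. Do not drag any bracket out of its place, and leave the other things on the bench alone.

Things in the scene. Friction and masses are not known exactly. Their poses are not given: they have to be found in the camera images.
- clamp: T-track strap clamp, fixed. A T-track (460 x 34 mm) is let flush into the bench along this frame's x axis; a T-bolt stud (9 mm thick, 60 mm tall) stands out of it. Origin: on the stud's axis at the bench surface, z up. The strap runs along y: its narrower toe points to +y over a bracket's foot, its heel to -y, where the step block lies.
- strap: Dark steel strap on the stud, 119 mm long (y), 30 mm wide (24 at the toe), 12 mm thick. Origin on the stud's axis at mid-thickness; z up when level. Moves up and down with the nut; rocks about its x axis at the stud (a weak spring keeps it near level until it meets something), so it tilts if toe and heel rest at unequal heights. Underside 24 to 28 mm above the bench at first.
- strap_heel (a point): middle of the lower edge of the strap's heel end, 60 mm from the stud
- strap_toe (a point): middle of the lower edge of the strap's toe end, 59 mm from the stud
- nut_slide (a joint): how far the quick-acting nut, with the strap under it, has been pushed down the stud, m; 0 is the highest (strap's underside 28 mm above the bench), 0.022 the limit; 0 to 0.004 at the start. It slides straight down under about 3 to 5 N and stays where it is left, also once pushed into contact
- nut (a joint): turn of the wing nut, rad; grows clockwise seen from above, about the stud; 1.45 is its stop (tight), 0 loose, at the start 0 to 0.3. At 0 the wing lies along the clamp's x axis. Turns against about 0.1 N m and stays where it is left
- nut_top (a point): top centre of the wing nut. The wing is an upright bar 64 mm long, 12 mm thick, 26 mm high (this point is the middle of its top face); below it a round boss 28 mm across, 12 mm high, on a 2 mm washer on the strap. The point's x axis lies along the wing and turns with it
- step_block: Loose steel stair, 46 mm wide (x), 72 mm long (y), 0.36 kg: four treads, each 18 mm deep in y, tops 8, 12, 16 and 20 mm above the bench, the lowest at its +y end (towards the clamp), the highest at its -y end, whose upright back face (46 x 20 mm, y = -36 mm) can be pushed. Origin: centre of the underside. Starts behind the strap's heel; it passes under the raised strap.
- bracket_a: One of three look-alike loose aluminium angle brackets: flat foot 80 mm wide (x), 120 mm long (y), and at its +y end an upright leg 80 mm wide, to 75 mm above the bench. Foot and leg are equally thick: 8, 12 or 16 mm, different for each bracket. Origin: centre of the foot's underside. One (it changes) lies with its foot under the strap's toe; the other two are stock beyond the clamp.
- bracket_a_leg (a point): middle of the top edge of the outer face of the upright leg of bracket_a: 60 mm along +y from the origin, 75 mm up; the wall lies on its -y side
- bracket_b: One of three look-alike loose aluminium angle brackets: flat foot 80 mm wide (x), 120 mm long (y), and at its +y end an upright leg 80 mm wide, to 75 mm above the bench. Foot and leg are equally thick: 8, 12 or 16 mm, different for each bracket. Origin: centre of the foot's underside. One (it changes) lies with its foot under the strap's toe; the other two are stock beyond the clamp.
- bracket_b_leg (a point): middle of the top edge of the outer face of the upright leg of bracket_b: 60 mm along +y from the origin, 75 mm up; the wall lies on its -y side
- bracket_c: One of three look-alike loose aluminium angle brackets: flat foot 80 mm wide (x), 120 mm long (y), and at its +y end an upright leg 80 mm wide, to 75 mm above the bench. Foot and leg are equally thick: 8, 12 or 16 mm, different for each bracket. Origin: centre of the foot's underside. One (it changes) lies with its foot under the strap's toe; the other two are stock beyond the clamp.
- bracket_c_leg (a point): middle of the top edge of the outer face of the upright leg of bracket_c: 60 mm along +y from the origin, 75 mm up; the wall lies on its -y side
- bottle: alcohol bottle, white with a blue cap, 62 mm across, 146 mm tall; bystander; origin under its centre
- phone: phone with keys lying flat, 115 x 52 x 15 mm; bystander; origin under its centre
- sleeve_box: open grey plastic box, 100 x 70 x 35 mm; bystander; origin under its centre
- spanner: spanner lying flat along its x axis, between the robot and the bracket; bystander
- screwdriver: screwdriver lying along its x axis; bystander
Things that resemble listed ones, but are neither listed nor needed, are in the scene too. Several things have the shape of the step_block; the one meant has the colours described above. Leave any purple look-alike of the bracket_b alone.

How it is judged:
By the outcome, as a careful person would: the job done as asked, in the order asked, and still so for the second after the job is handed in, with the robot touching nothing.
It also fails if it takes over 58 s, if anything falls off the work surface, if the arm or the gripper's body presses on something with over 40 N, if the wrist force passes 120 N, or if a joint passes its speed limit or range.

## Working session

There is one attempt and no reset: what is moved stays moved. The work goes in short steps, Python scripts to look and compute and a tool call to move; the robot and the scene stay as the last step left them, time stands still between calls to the robot, and variables do not carry over. Pictures are saved under pics/ and viewed, and the job is handed in when it is done.

Besides the shell and the picture viewer there is one more tool, called after "Request:" by a JSON object that holds its "op" and its "data", one argument or row to a line. servo_tool: Moves the arm, as the interface text tells. Its arguments: {"type":"object","properties":{"rows":{"type":"array"},"force":{"type":"number"}},"required":["rows"]}

```bash
ls; mkdir -p pics
cat > h.py <<'E'
from workcell import r
import numpy as np, cv2
def snap(cam,name,crop=None,scale=1):
    im=r.grab_frame(cam)
    out=im if crop is None else im[crop[1]:crop[3],crop[0]:crop[2]]
    if scale!=1: out=cv2.resize(out,None,fx=scale,fy=scale,interpolation=cv2.INTER_CUBIC)
    cv2.imwrite('pics/'+name,out[:,:,::-1]); return im
E
python3 - <<'E'
from h import *
s=r.get_state(); print(s)
for c in ['scene','side','wrist']:
    snap(c,c+'0.png'); m=r.camera_model(c); print(c,m)
E
```

```text
pics
{'time_s': 0.0, 'joints': array([-0.14951439,  0.42673483,  0.0738124 ,  1.60659059, -0.03408211,
        1.11079782, -0.06706958]), 'qvel': array([-0.00086149, -0.00108962,  0.00189213, -0.00047842,  0.000349  ,
        0.00135268,  0.00020153]), 'effort': array([-4.09355038e-03, -9.35844111e+01,  3.66462663e+00, -4.54201269e+01,
       -4.89189907e-02,  2.02478352e-02, -6.48899413e-05]), 'tool_pos': array([ 6.74568309e-01, -1.90999418e-06,  2.04779827e-01]), 'tcp_rot': array([-0.4996449 , -0.50030771,  0.50032657, -0.49972041]), 'force': array([-0.70306374, -0.31479249, -0.42935309]), 'torque': array([ 0.00992895,  0.00582643, -0.00308693]), 'width': 0.09380318133889987}
scene {'fx': 391.77953988745475, 'fy': 391.77953988745475, 'cx': 315.0040189421586, 'cy': 197.24915746375888, 'world_to_cam': array([[ 0.06363578,  0.99788379, -0.01335752, -0.0181767 ],
       [-0.85683362,  0.06149329,  0.51191281,  0.46515701],
       [ 0.51165089, -0.0211308 ,  0.85893356, -1.54278447],
       [ 0.        ,  0.        ,  0.        ,  1.        ]])}
side {'fx': 412.66379135180614, 'fy': 412.66379135180614, 'cx': 315.37010991336865, 'cy': 199.8161906058008, 'world_to_cam': array([[ 0.9885889 , -0.15056226, -0.00479559, -0.55278438],
       [ 0.11076461,  0.70496527,  0.7005392 , -0.1060049 ],
       [-0.10209404, -0.69307646,  0.71359781, -1.15253787],
       [ 0.        ,  0.        ,  0.        ,  1.        ]])}
wrist {'fx': 308.38744506659435, 'fy': 308.38744506659435, 'cx': 322.2215567702414, 'cy': 198.01873082318443, 'world_to_cam': array([[ 9.99999710e-01, -8.07307478e-05, -7.56959466e-04,
        -6.74610672e-01],
       [-9.76042319e-05,  9.72556478e-01, -2.32666904e-01,
         2.45635266e-02],
       [ 7.54969205e-04,  2.32666911e-01,  9.72556188e-01,
        -3.88543804e-01],
       [ 0.00000000e+00,  0.00000000e+00,  0.00000000e+00,
         1.00000000e+00]])}
```

View pics/scene0.png

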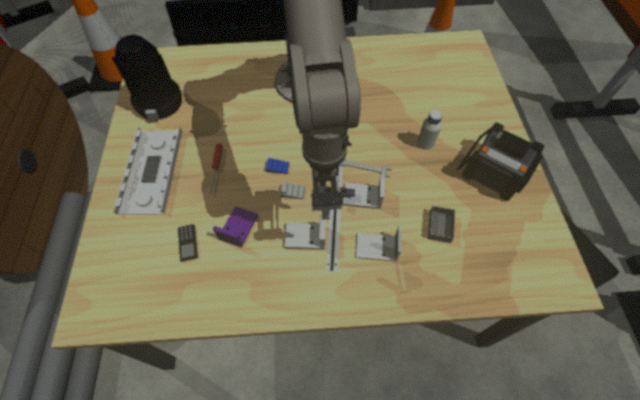

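View pics/side0.png

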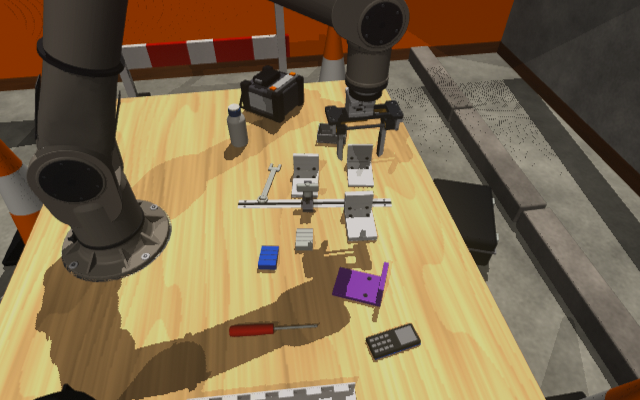

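View pics/wrist0.png

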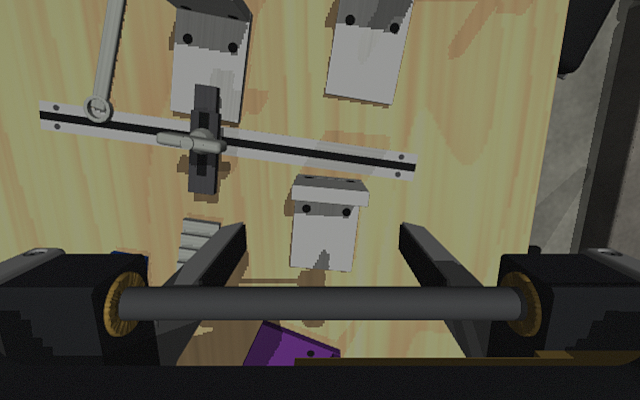

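```bash
cat >> h.py <<'E'
def ray(cam,uv,m=None):
    m=m or r.camera_model(cam); T=m['world_to_cam']; R=T[:3,:3]; c=-R.T@T[:3,3]
    d=np.array([(uv[0]-m['cx'])/m['fx'],-(uv[1]-m['cy'])/m['fy'],-1.]); return c,R.T@d
def onz(cam,uv,z,m=None):
    c,d=ray(cam,uv,m); return c+d*(z-c[2])/d[2]
def proj(cam,p,m=None):
    m=m or r.camera_model(cam); T=m['world_to_cam']; q=T[:3,:3]@np.asarray(p)+T[:3,3]
    return np.array([m['cx']+m['fx']*q[0]/-q[2], m['cy']-m['fy']*q[1]/-q[2]])
E
python3 - <<'E'
from h import *
from scipy.spatial.transform import Rotation as Rn
print(Rn.from_quat(r.get_state()['tcp_rot']).as_matrix().round(3))
im=snap('wrist','w1.png',(20,0,440,300),1.9)
ov=im.copy()
for l,z in [('strap',.035),('nut_top',.075),('step_block',.01),('bracket_a',.006),('bracket_a_leg',.075),('strap_heel',.025),('strap_toe',.025)]:
    for d in r.outline_of('wrist',l)[:4]:
        ys,xs=np.nonzero(d['region']); 
        print(l,round(d['p'],2),np.round(d['centre']),'bbox',xs.min(),ys.min(),xs.max(),ys.max(),onz('wrist',d['centre'],z).round(4))
        if l in('strap','nut_top','step_block','bracket_a'):
            cs,_=cv2.findContours(d['region'].astype(np.uint8),0,2); cv2.drawContours(ov,cs,-1,(255,0,0),1)
cv2.imwrite('pics/ov1.png',ov[:,:,::-1])
E
```

```text
[[-0.001  1.    -0.   ]
 [-0.    -0.    -1.   ]
 [-1.    -0.001  0.   ]]
strap 0.75 [208. 129.] bbox 188 84 221 194 [0.549  0.0616 0.035 ]
strap 0.22 [196. 235.] bbox 177 218 219 268 [ 0.5236 -0.0627  0.035 ]
nut_top 0.74 [196. 144.] bbox 157 128 226 154 [0.5502 0.0476 0.075 ]
step_block 0.56 [194. 235.] bbox 177 218 220 269 [ 0.5109 -0.0712  0.01  ]
step_block 0.42 [147. 258.] bbox 113 251 148 267 [ 0.4467 -0.1033  0.01  ]
bracket_a 0.88 [281. 347.] bbox 244 321 340 365 [ 0.6162 -0.2425  0.006 ]
bracket_a 0.74 [326. 218.] bbox 290 174 368 271 [ 0.6796 -0.0505  0.006 ]
bracket_a 0.65 [367.  50.] bbox 326 0 413 104 [0.7252 0.1478 0.006 ]
bracket_a 0.56 [209.  51.] bbox 167 0 252 123 [0.5475 0.1466 0.006 ]
strap_heel 0.75 [205. 128.] bbox 188 85 221 195 [0.5425 0.0626 0.025 ]
strap_toe 0.58 [213. 132.] bbox 187 85 222 195 [0.5504 0.0579 0.025 ]
strap_toe 0.41 [326. 219.] bbox 290 174 369 271 [ 0.6795 -0.0455  0.025 ]
```

View pics/w1.png

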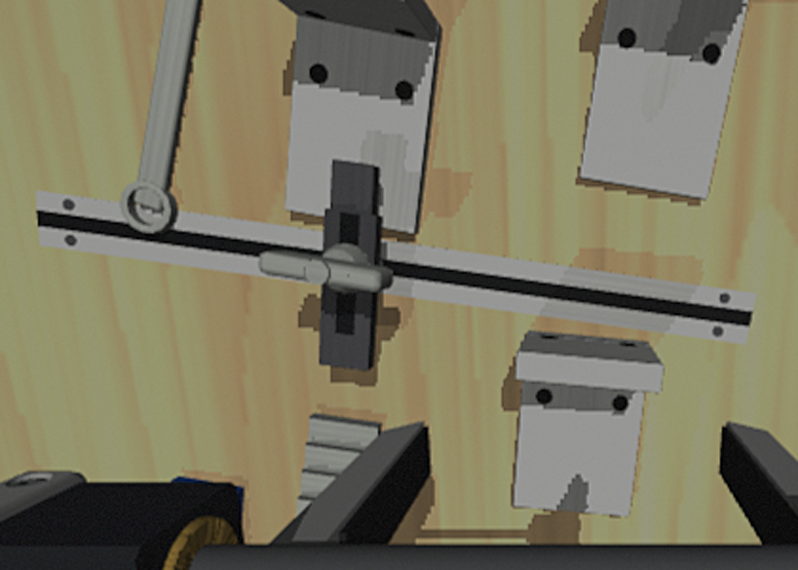

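View pics/ov1.png

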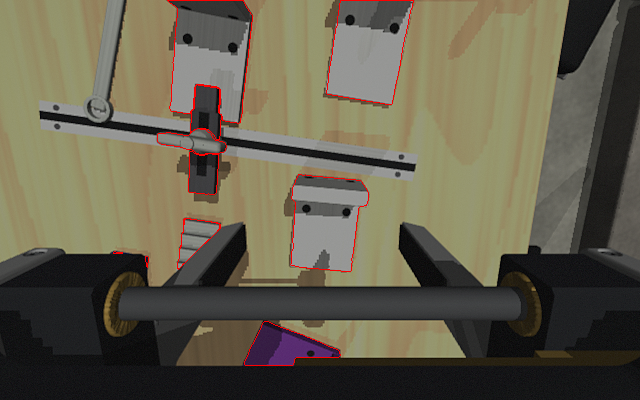

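```bash
python3 - <<'E'
from h import *
f=lambda u,v:(u/1.9+20,v/1.9)
P=lambda n,u,v,z: print(n,(onz('wrist',f(u,v),z)*1000).round(1))
a=onz('wrist',(40,115),0);b=onz('wrist',(415,167),0);print('track',a,b,np.linalg.norm(b-a),np.degrees(np.arctan2(*(b-a)[1::-1])))
for z in (.040,.036):
    for n,u,v in [('toeL',332,160),('toeR',378,165),('heelL',320,363),('heelR',373,370)]: P(n,u,v,z)
for z in (.078,):
    P('wingL',261,257,z);P('wingR',391,275,z);
for z in (.008,.012,.016):
    P('footNL',287,213,z);P('footNR',415,236,z)
P('legtopR_in',440,28,.075)
# block edges
P('blk front L',312,415,.008);P('blk front R',381,424,.008);P('r1L',308,441,.01);P('r2L',305,467,.014);P('r3L',300,495,.018)
E
python3 - <<'E'
from h import *
im=snap('side','s1.png',(220,120,420,300),4)
E
```

```text
track [0.33600867 0.07731907 0.        ] [0.79095757 0.01453575 0.        ] 0.4592605523298797 -7.857236157967814
toeL [540.9 107.5  40. ]
toeR [566.2 104.9  40. ]
heelL [522.6  -7.5  40. ]
heelR [554.1 -11.8  40. ]
toeL [539.3 108.   36. ]
toeR [564.9 105.3  36. ]
heelL [520.8  -8.4  36. ]
heelR [552.7 -12.8  36. ]
wingL [514.9  56.1  78. ]
wingR [580.7  47.   78. ]
footNL [497.6  80.4   8. ]
footNR [575.8  66.5   8. ]
footNL [499.5  80.2  12. ]
footNR [576.9  66.5  12. ]
footNL [501.4  80.1  16. ]
footNR [577.9  66.5  16. ]
legtopR_in [611.4 162.4  75. ]
blk front L [499.5 -50.    8. ]
blk front R [545.2 -56.4   8. ]
r1L [495.8 -67.7  10. ]
r2L [493.8 -84.8  14. ]
r3L [ 490.2 -103.3   18. ]
```

View pics/s1.png

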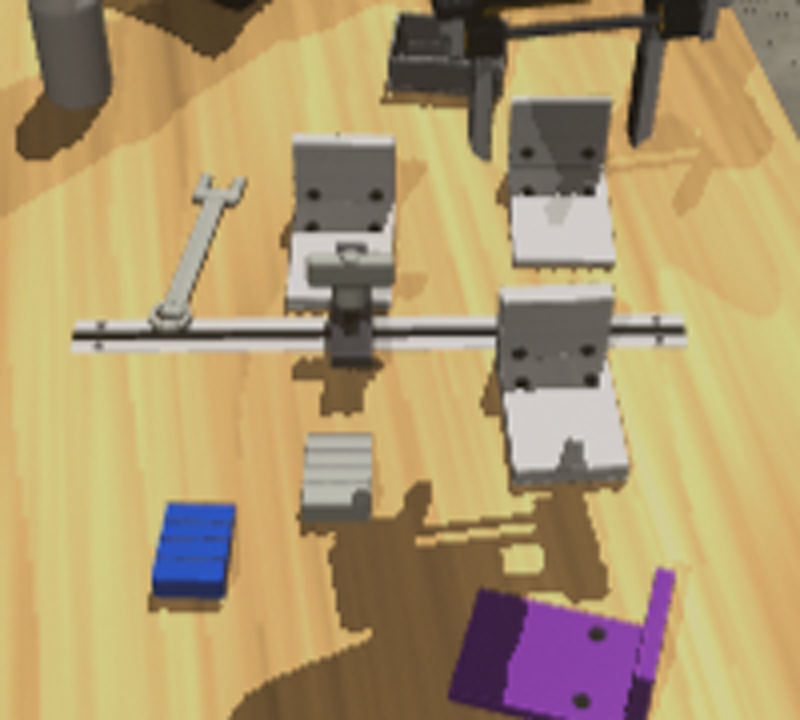

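Request:
{"op": "servo_tool", "data": {
  "rows": [
    [[-0.03,0.045,0.0],8,1],
    [[-0.06,0.09,0.0],16,1],
    [[-0.09,0.13,0.0],24,1],
    [[-0.117,0.165,0.0],32,1],
    [[-0.117,0.186,0.0],40,1],
    [[-0.117,0.186,0.0],48,1],
    [[-0.117,0.186,0.0],56,1],
    [[-0.117,0.186,0.0],64,1],
    [[-0.117,0.186,0.0],72,1],
    [[-0.117,0.186,0.0],80,1],
    [[-0.117,0.186,0.0],80,1],
    [[-0.117,0.186,0.0],80,1]
  ]
}}

```text
time_s: 1.8
tool_pos: [0.558, 0.1858, 0.2055]
tcp_rot: [0.063, 0.704, -0.063, 0.704]
force: [-0.2, 0.7, 1.0]
width: 0.0939
```

Run:
```python
from h import *
from scipy.spatial.transform import Rotation as Rn
s=r.get_state();print(s['time_s'],s['tool_pos'],Rn.from_quat(s['tcp_rot']).as_matrix().round(3)[:,1])
snap('wrist','w2.png'); snap('scene','sc2.png',(200,120,480,290),2.8)
```

```text
1.8 [0.5580352  0.18581072 0.20550383] [0.178 0.984 0.   ]
```

View pics/w2.png

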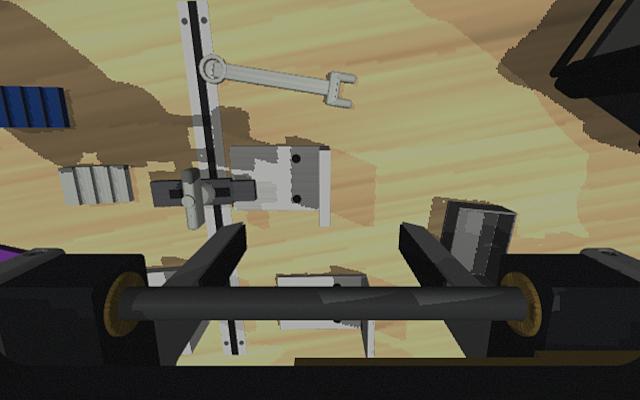

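View pics/sc2.png

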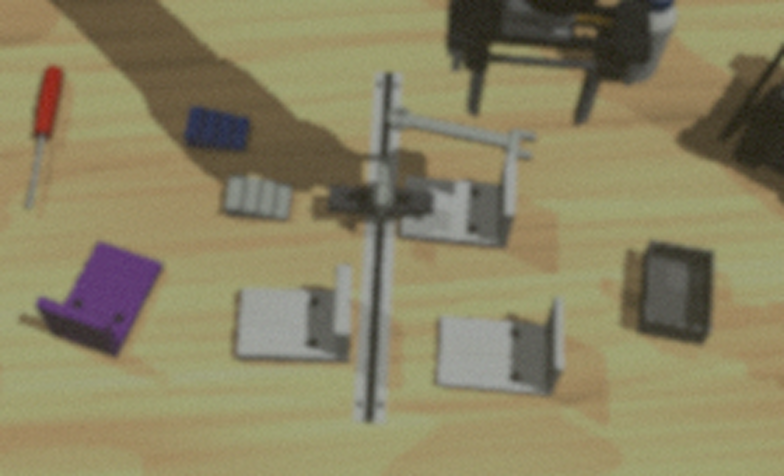

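Run:
```python
from h import *
im=snap('wrist','w3.png',(140,130,360,240),3.6)
P=lambda n,u,v,z: print(n,(onz('wrist',(u,v),z)*1000).round(1))
g=cv2.cvtColor(im,cv2.COLOR_RGB2GRAY)
for row in (155,165,185,215,222): print(row,g[row,308:342])
```

```text
155 [104 106 105 105 105 103 105 105 104 101 111 151 174 172 169 170 170 170
 169 170 169 171 162 146 150 149 148 147 149 149 149 149 149 150]
165 [104 104 105 105 106 107 106 107 105 103 113 150 175 172 171 170 170 171
 170 170 169 170 161 151 152 152 154 154 155 154 153 154 155 156]
185 [103 101 102 102 104 102 102 102 102  99 108 150 176 171 170 171 170 170
 170 171 172 167 145 138 140 141 138 139 139 138 139 138 138 139]
215 [158 157 157 156 159 158 159 160 160 162 154 142 174 172 168 171 171 169
 170 172 173 164 138 162 161 161 161 158 152 153 150 140 141 142]
222 [157 156 155 156 155 156 156 156 157 157 151 141 175 170 171 170 172 170
 170 170 174 162 134 160 160 160 159 159 159 159 159 158 158 158]
```

View pics/w3.png

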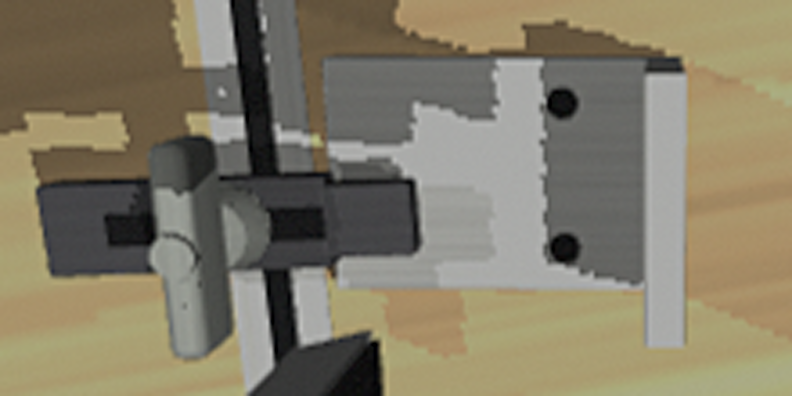

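Run:
```python
from h import *
P=lambda n,u,v,z: print(n,(onz('wrist',(u,v),z)*1000).round(1))
P('in top',319,155,.075);P('in bot',319.4,222,.075);P('out top',330,155,.075);P('out bot',329.2,222,.075)
P('corner',319,226,.075);P('corner',330,226,.075);P('ctop',319,149,.075)
f=lambda u,v:(u/3.6+140,v/3.6+130)
for n,u,v,z in [('wing c',176,257,.077),('wA',183,140,.074),('wB',194,358,.074),('toe1',416,182,.038),('toe2',416,250,.038),('heel1',38,190,.038),('heel2',50,275,.038),('foot nearT',325,60,.012),('foot nearB',340,285,.012)]: P(n,*f(u,v),z)
```

```text
in top [520.8 188.8  75. ]
in bot [589.7 176.7  75. ]
out top [522.7 199.6  75. ]
out bot [591.5 186.8  75. ]
corner [593.9 175.5  75. ]
corner [596.  186.9  75. ]
ctop [515.  189.9  75. ]
wing c [543.6  49.1  77. ]
wA [511.8  58.9  74. ]
wB [574.7  44.4  74. ]
toe1 [540.  111.6  38. ]
toe2 [561.5 106.6  38. ]
heel1 [521.4  -6.7  38. ]
heel2 [548.8 -11.4  38. ]
foot nearT [498.3  84.8  12. ]
foot nearB [574.3  71.   12. ]
```

Request:
{"op": "servo_tool", "data": {
  "rows": [
    [[-0.002,0.002,-0.04],0,0.8],
    [[-0.002,0.002,-0.08],0,0.6],
    [[-0.002,0.002,-0.12],0,0.5],
    [[-0.002,0.002,-0.16],0,0.4],
    [[-0.002,0.002,-0.16],0,0.3],
    [[-0.002,0.002,-0.16],0,0.3],
    [[-0.002,0.002,-0.16],0,0.3]
  ],
  "force": 3
}}

```text
time_s: 2.65
tool_pos: [0.5572, 0.1886, 0.0477]
tcp_rot: [0.063, 0.703, -0.062, 0.705]
force: [-0.6, 0.6, -0.8]
width: 0.0414
```

Run:
```python
from h import *
print(r.get_state()['force'])
snap('wrist','w4.png'); snap('scene','sc4.png',(300,140,440,240),5)
```

```text
[-0.56871914  0.64316687 -0.83893598]
```

View pics/w4.png

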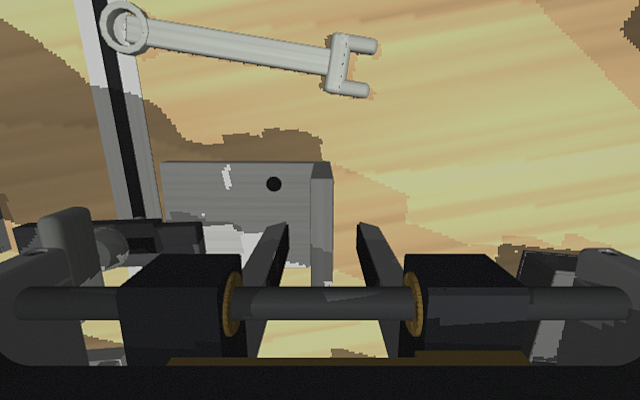

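Request:
{"op": "servo_tool", "data": {
  "rows": [
    [[0,0,0],0,0.22],
    [[0,0,0],0,0.2],
    [[0,0,0],0,0.19],
    [[0,0,0],0,0.19],
    [[0,0,0],0,0.19]
  ],
  "force": 3
}}

```text
time_s: 3.25
tool_pos: [0.5571, 0.1884, 0.0476]
tcp_rot: [0.063, 0.703, -0.062, 0.705]
force: [-1.0, 0.0, 0.4]
width: 0.0179
```

Request:
{"op": "servo_tool", "data": {
  "rows": [
    [[0,0,0],0,0.15],
    [[0,0,0],0,0.1],
    [[0,0,0],0,0],
    [[0,0,0],0,0],
    [[0,0,0],0,0]
  ],
  "force": 3
}}

```text
time_s: 3.75
tool_pos: [0.5571, 0.1883, 0.0475]
tcp_rot: [0.063, 0.703, -0.062, 0.705]
force: [0.0, -0.8, -0.7]
width: 0.0118
```

Request:
{"op": "servo_tool", "data": {
  "rows": [
    [[0,0,0],0,0],
    [[0,0,0],0,0],
    [[0,0,0],0,0]
  ],
  "force": 6
}}

```text
time_s: 4.05
tool_pos: [0.5571, 0.1883, 0.0475]
tcp_rot: [0.063, 0.703, -0.062, 0.705]
force: [-0.2, -0.5, -0.8]
width: 0.0119
```

Request:
{"op": "servo_tool", "data": {
  "rows": [
    [[0,0,0],0,0.3],
    [[0,0,0],0,0.4],
    [[0,0,0],0,0.4],
    [[0,0,0.04],0,0.5],
    [[0,0,0.08],0,0.6],
    [[0,0,0.12],0,0.7]
  ]
}}

```text
time_s: 4.65
tool_pos: [0.5568, 0.1883, 0.1689]
tcp_rot: [0.063, 0.704, -0.062, 0.705]
force: [1.3, 0.0, 0.1]
width: 0.0566
```

Request:
{"op": "servo_tool", "data": {
  "rows": [
    [[-0.005,-0.03,0.03],-8,0.7],
    [[-0.01,-0.07,0.03],-16,0.7],
    [[-0.015,-0.11,0.03],-24,0.7],
    [[-0.02,-0.15,0.03],-32,0.7],
    [[-0.03,-0.19,0.03],-40,0.7],
    [[-0.035,-0.23,0.03],-48,0.7],
    [[-0.04,-0.27,0.03],-56,0.7],
    [[-0.042,-0.292,0.03],-64,0.7],
    [[-0.042,-0.292,0.02],-72,0.7],
    [[-0.042,-0.292,0.0],-80,0.7],
    [[-0.042,-0.292,-0.01],-88,0.7],
    [[-0.042,-0.292,-0.02],-88,0.7],
    [[-0.042,-0.292,-0.02],-88,0.7]
  ]
}}

```text
time_s: 5.95
tool_pos: [0.5142, -0.1035, 0.1479]
tcp_rot: [-0.533, -0.464, 0.534, -0.465]
force: [-0.7, 0.5, 0.4]
width: 0.0658
```

Run:
```python
from h import *
from scipy.spatial.transform import Rotation as Rn
s=r.get_state();print(s['time_s'],s['tool_pos'],Rn.from_quat(s['tcp_rot']).as_matrix().round(3)[:,1])
snap('wrist','w5.png'); snap('side','s5.png',(220,120,420,300),4)
snap('scene','sc5.png',(200,120,480,290),2.8)
```

```text
5.95 [ 0.51416422 -0.10348351  0.14786781] [ 0.99  -0.138 -0.001]
```

View pics/w5.png

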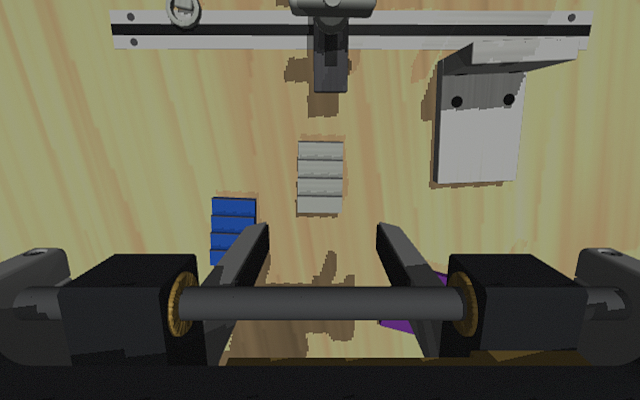

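View pics/s5.png

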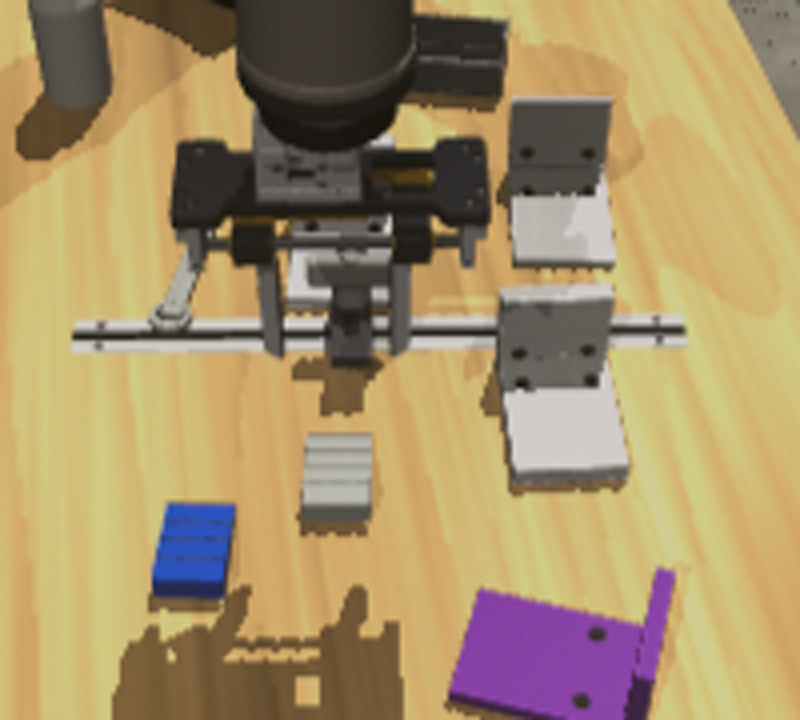

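Run:
```python
from h import *
c=np.array([.545,.0485]);a=np.radians(-7.86);X=np.array([np.cos(a),np.sin(a)]);Y=np.array([-X[1],X[0]])
def P(n,u,v,z):
    p=onz('wrist',(u,v),z); d=p[:2]-c; print(n,(p*1000).round(1),'clamp',(np.array([d@X,d@Y])*1000).round(1))
im=r.grab_frame('wrist')
cv2.imwrite('pics/w6.png',cv2.resize(im[0:230,240:420],None,fx=3,fy=2.6,interpolation=2)[:590,:,::-1])
P('fl',299,141,.008);P('fr',342.5,141,.008);P('bl',297,213,.02);P('br',342.5,213,.02)
P('heelL',315,91,.036);P('heelR',347,91,.036);P('holeL',134,41.5,0);P('tl',112,29,0);P('tr',590,30,0)
g=cv2.cvtColor(im,6)
print(g[135:220,320]); print(g[80:100,331])
```

```text
fl [499.1 -51.3   8. ] clamp [ -31.8 -105.2]
fr [543.1 -57.6   8. ] clamp [  12.6 -105.3]
bl [ 486.4 -123.2   20. ] clamp [ -34.6 -178.1]
br [ 533.2 -129.9   20. ] clamp [  12.7 -178.3]
heelL [522.5  -8.5  36. ] clamp [-14.5 -59.6]
heelR [550.9 -12.5  36. ] clamp [ 14.2 -59.6]
holeL [354.7  64.9   0. ] clamp [-190.7   -9.8]
tl [336.9  78.6   0. ] clamp [-210.3    1.3]
tr [793.8  13.2   0. ] clamp [251.3  -0.9]
[125 123 123 125 125 113  73 111 151 144 143 141 143 145 145 146 142 137
 138 141 145 134 121 114  76 110 149 144 142 141 141 144 144 142 142 139
 138 143 137 122 123 108  65  95 136 146 143 140 140 145 144 141 139 139
 140 134 123 122 123 104  56 111 148 144 143 143 143 144 144 142 144 143
 145 143 143 146 140 108  71  75  76  70 110 137 135]
[63 63 62 63 65 63 65 62 63 64 58 39 29 68 83 78 79 79 79 80]
```

View pics/w6.png

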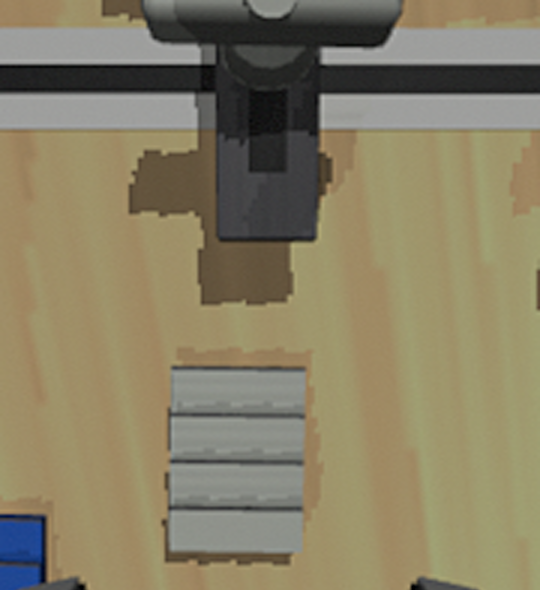

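Request:
{"op": "servo_tool", "data": {
  "rows": [
    [[-0.001,-0.002,-0.04],0,0.7],
    [[-0.001,-0.002,-0.08],0,0.7],
    [[-0.001,-0.002,-0.11],0,0.7],
    [[-0.001,-0.002,-0.13],0,0.7],
    [[-0.001,-0.002,-0.14],0,0.7],
    [[-0.001,-0.002,-0.143],0,0.7],
    [[-0.001,-0.002,-0.143],0,0.7]
  ],
  "force": 10
}}

```text
time_s: 6.85
tool_pos: [0.5146, -0.1058, 0.0071]
tcp_rot: [0.534, 0.463, -0.534, 0.465]
force: [-0.8, 0.9, 0.0]
width: 0.0657
```

Request:
{"op": "servo_tool", "data": {
  "rows": [
    [[0,0,0],0,0.55],
    [[0,0,0],0,0.5],
    [[0,0,0],0,0.4],
    [[0,0,0],0,0.4],
    [[0,0,0],0,0.4]
  ],
  "force": 12
}}

```text
time_s: 7.35
tool_pos: [0.514, -0.1059, 0.0076]
tcp_rot: [-0.534, -0.463, 0.534, -0.465]
force: [-5.8, -0.2, 9.4]
width: 0.0458
```

Run:
```python
from h import *
snap('wrist','w7.png')
```

```text
(no output)
```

View pics/w7.png

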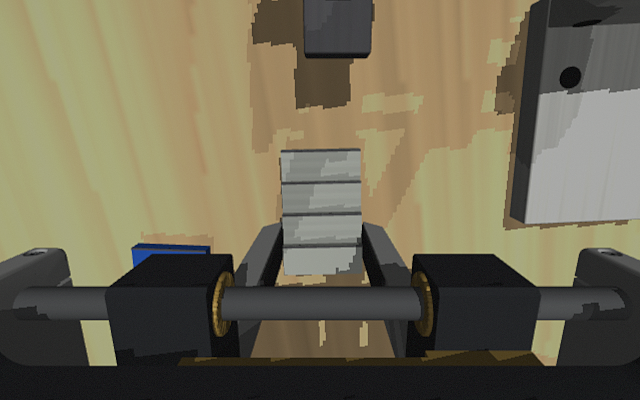

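```bash
cat >> h.py <<'E'
c0=np.array([.545,.0485]);a0=np.radians(-7.86);X0=np.array([np.cos(a0),np.sin(a0)]);Y0=np.array([-X0[1],X0[0]])
def CP(n,u,v,z,cam='wrist'):
    p=onz(cam,(u,v),z); d=p[:2]-c0; print(n,(p*1000).round(1),'clamp',(np.array([d@X0,d@Y0])*1000).round(1))
E
python3 - <<'E'
from h import *
im=r.grab_frame('wrist');g=cv2.cvtColor(im,6)
print(g[140:165,320],g[35:65,337]); print(g[165,270:290],g[165,350:370]); print(r.get_state()['force'])
E
```

```text
[131 131 131 133 132 130 131 135 118  75  53  79 121 138 135 133 133 133
 131 131 132 134 134 136 135] [66 64 66 66 67 64 67 65 66 66 65 66 66 67 65 67 64 50 30 20 17 19 17 42
 64 69 65 66 67 66]
[136 136 133 133 134 133 133 137 136 102  84 132 159 154 155 154 152 153
 155 152] [154 151 151 152 150 151 152 152 151 152 143 128 129 130 129 135 150 149
 148 148]
[-6.40162872 -0.58727895  8.30725137]
```

Run:
```python
from h import *
CP('front top',320,151.3,.008);CP('front bot',320,148.5,0);CP('L',280,165,.01);CP('R',360.5,165,.01)
CP('heel underside',337,57,.024);CP('heel underside',337,57,.026);CP('top',337,52,.037)
```

```text
front top [520.1 -54.8   8. ] clamp [ -10.5 -105.7]
front bot [520.2 -53.8   0. ] clamp [ -10.5 -104.7]
L [496.5 -59.1  10. ] clamp [ -33.4 -113.2]
R [542.  -65.5  10. ] clamp [  12.6 -113.4]
heel underside [535.   -9.6  24. ] clamp [ -1.9 -58.9]
heel underside [534.9  -9.9  26. ] clamp [ -2.  -59.3]
top [534.3 -10.   37. ] clamp [ -2.6 -59.4]
```

Request:
{"op": "servo_tool", "data": {
  "rows": [
    [[0.002,0.007,0],0,0.4],
    [[0.004,0.014,0],0,0.4],
    [[0.006,0.022,0],0,0.4],
    [[0.008,0.03,0],0,0.4],
    [[0.011,0.038,0],0,0.4],
    [[0.013,0.046,0],0,0.4],
    [[0.015,0.054,0],0,0.4],
    [[0.017,0.061,0],0,0.4],
    [[0.019,0.067,0],0,0.4],
    [[0.02,0.071,0],0,0.4],
    [[0.02,0.071,0],0,0.4],
    [[0.02,0.071,0],0,0.4],
    [[0.02,0.071,0],0,0.4]
  ]
}}

```text
time_s: 8.75
tool_pos: [0.5343, -0.0345, 0.0077]
tcp_rot: [0.534, 0.463, -0.534, 0.465]
force: [1.0, 2.5, 0.4]
width: 0.0462
```

Run:
```python
from h import *
snap('wrist','w8.png')
snap('side','s8.png',(220,120,420,300),4)
```

```text
(no output)
```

View pics/w8.png

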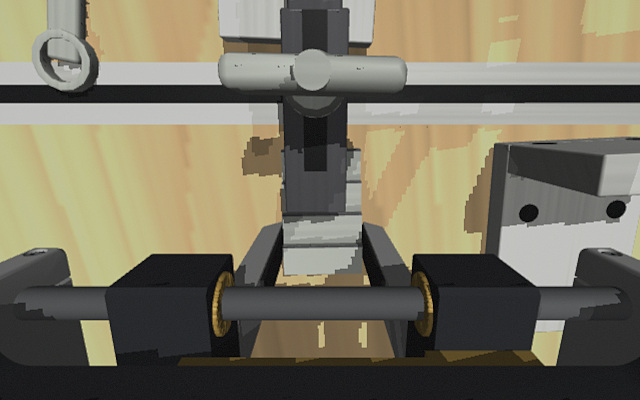

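View pics/s8.png

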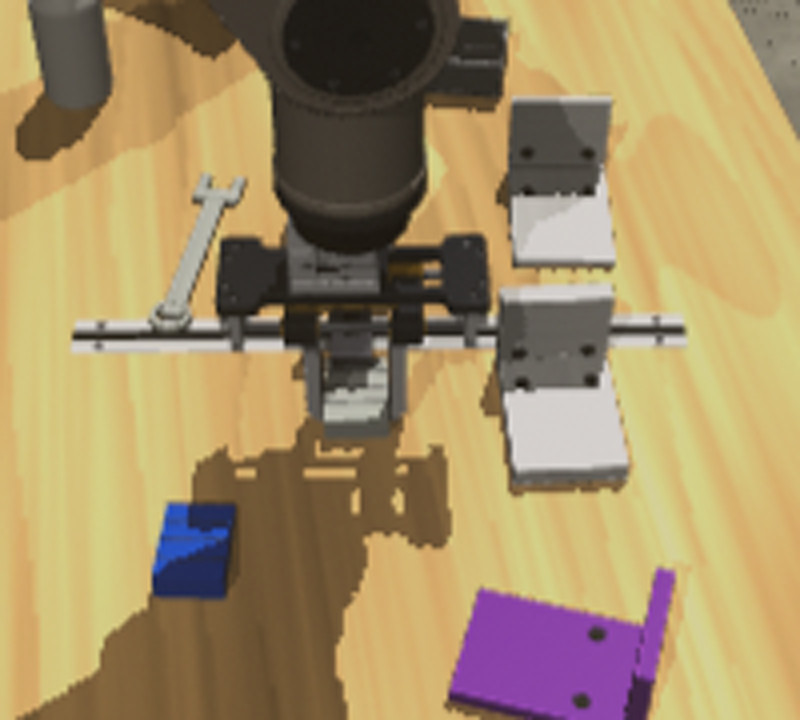

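Run:
```python
from h import *
im=snap('wrist','w9.png',(260,130,380,290),3.7)
CP('r12-16 top edge',355,216,.016);CP('r1',355,182,.012);CP('r3',355,245,.020);CP('front',355,150.5,.008)
CP('heel top',315,213,.038);CP('heel bot',315,215,.026)
CP('sL',284,200,.038);CP('sR',346,200,.038);CP('bL',283,235,.016);CP('bR',362,235,.016)
```

```text
r12-16 top edge [555.1 -22.3  16. ] clamp [ 19.7 -68.7]
r1 [557.7  -3.4  12. ] clamp [ 19.7 -49.7]
r3 [552.8 -38.3  20. ] clamp [ 19.6 -84.9]
front [560.2  14.    8. ] clamp [ 19.7 -32.1]
heel top [534. -11.  38.] clamp [ -2.8 -60.4]
heel bot [533.1 -15.5  26. ] clamp [ -3.1 -65.1]
sL [519.8  -2.2  38. ] clamp [-18.  -53.7]
sR [550.1  -6.5  38. ] clamp [ 12.6 -53.8]
bL [512.2 -27.9  16. ] clamp [-22.  -80.1]
bR [557.8 -34.4  16. ] clamp [ 24.  -80.3]
```

View pics/w9.png

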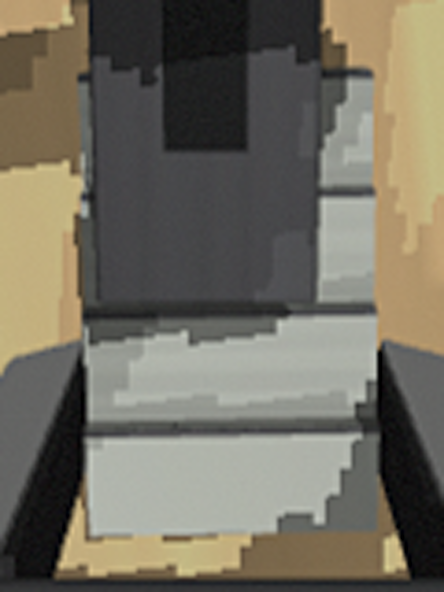

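Request:
{"op": "servo_tool", "data": {
  "rows": [
    [[0,0,0],0,0.5],
    [[0,0,0],0,0.6],
    [[0,0,0],0,0.65],
    [[0,0,0.03],0,0.65],
    [[0,0,0.07],0,0.65],
    [[0,0,0.11],0,0.5],
    [[0,0,0.15],0,0.3],
    [[0,0.02,0.19],8,0],
    [[0.005,0.05,0.19],16,0],
    [[0.01,0.083,0.19],24,0],
    [[0.01,0.083,0.19],32,0],
    [[0.01,0.083,0.19],40,0],
    [[0.01,0.083,0.19],48,0],
    [[0.01,0.083,0.19],56,0],
    [[0.01,0.083,0.19],64,0],
    [[0.01,0.083,0.19],72,0],
    [[0.01,0.083,0.19],80,0],
    [[0.01,0.083,0.19],87,0],
    [[0.01,0.083,0.19],87,0],
    [[0.01,0.083,0.19],87,0]
  ]
}}

```text
time_s: 10.9
tool_pos: [0.5441, 0.048, 0.1976]
tcp_rot: [0.07, 0.703, -0.069, 0.704]
force: [-0.6, 0.2, -1.0]
width: 0.0008
```

Run:
```python
from h import *
im=snap('wrist','w10.png')
snap('side','s10.png',(220,120,420,300),4)
```

```text
(no output)
```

View pics/w10.png

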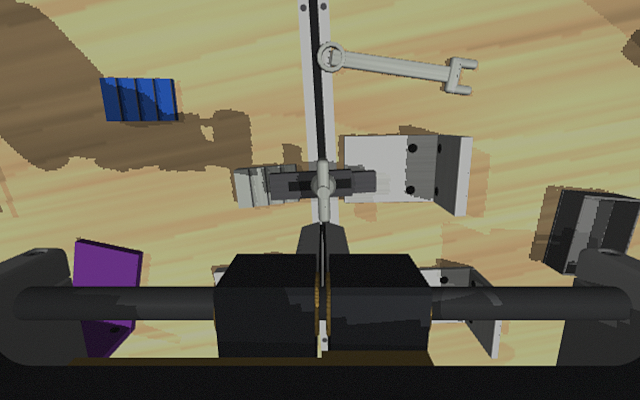

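View pics/s10.png

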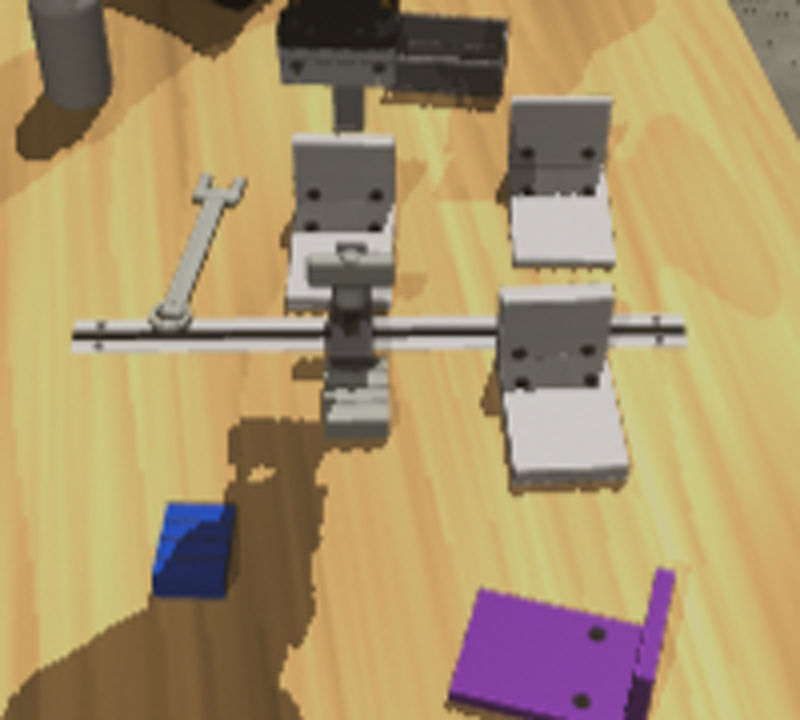

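Run:
```python
from h import *
im=snap('wrist','w11.png',(220,130,400,230),4.4)
print([ (d['p'],np.round(d['centre'],1)) for d in r.outline_of('wrist','nut_top')[:2]])
CP('wA',321,159,.076);CP('wB',326,221,.076);CP('c',323,187,.076)
```

```text
[(0.71, array([316.9, 146.7])), (0.7, array([323. , 189.8]))]
wA [510.6  53.3  76. ] clamp [-34.7   0.1]
wB [573.4  46.1  76. ] clamp [28.5  1.5]
c [538.2  49.9  76. ] clamp [-7.   0.5]
```

View pics/w11.png

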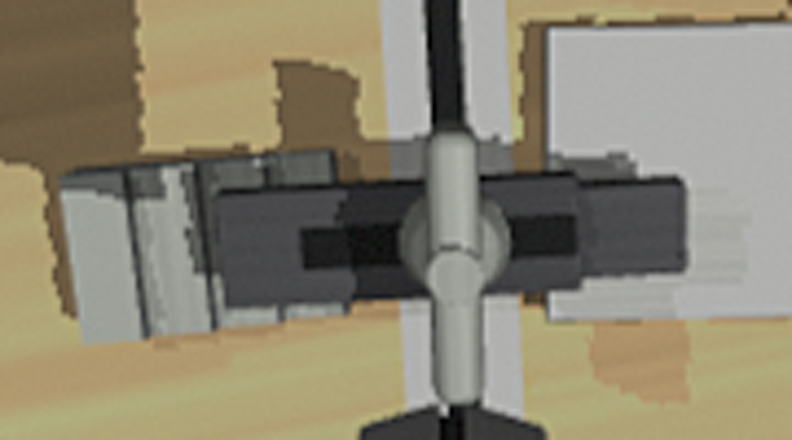

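Request:
{"op": "servo_tool", "data": {
  "rows": [
    [[0,0.001,-0.04],0,0],
    [[0,0.001,-0.08],0,0],
    [[0,0.001,-0.105],0,0],
    [[0,0.001,-0.114],0,0],
    [[0,0.001,-0.115],0,0],
    [[0,0.001,-0.115],0,0]
  ],
  "force": 10
}}

```text
time_s: 11.7
tool_pos: [0.5448, 0.0494, 0.0837]
tcp_rot: [0.07, 0.703, -0.068, 0.705]
force: [-0.1, 0.2, 0.4]
width: 0.0004
```

Request:
{"op": "servo_tool", "data": {
  "rows": [
    [[0,0,-0.003],0,0],
    [[0,0,-0.006],0,0],
    [[0,0,-0.009],0,0],
    [[0,0,-0.011],0,0],
    [[0,0,-0.011],0,0]
  ]
}}

```text
time_s: 12.2
tool_pos: [0.545, 0.0494, 0.0726]
tcp_rot: [0.07, 0.703, -0.068, 0.705]
force: [1.2, 0.0, 1.6]
width: 0.0003
```

Request:
{"op": "servo_tool", "data": {
  "rows": [
    [[0,0,-0.002],0,0],
    [[0,0,-0.004],0,0],
    [[0,0,-0.005],0,0],
    [[0,0,-0.005],0,0]
  ]
}}

```text
time_s: 12.6
tool_pos: [0.5448, 0.0494, 0.0674]
tcp_rot: [0.07, 0.703, -0.068, 0.705]
force: [-0.1, 1.0, 0.2]
width: 0.0007
```

Request:
{"op": "servo_tool", "data": {
  "rows": [
    [[0,0,-0.001],0,0],
    [[0,0,-0.002],0,0],
    [[0,0,-0.002],0,0]
  ]
}}

```text
time_s: 12.9
tool_pos: [0.5446, 0.0494, 0.0652]
tcp_rot: [0.07, 0.703, -0.068, 0.705]
force: [0.5, 0.5, 0.9]
width: 0.001
```

Run:
```python
from h import *
im=snap('wrist','w12.png')
snap('side','s12.png',(220,120,420,300),4)
```

```text
(no output)
```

View pics/w12.png

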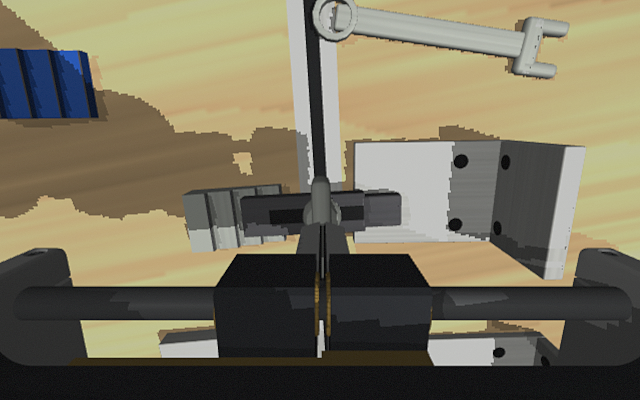

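View pics/s12.png

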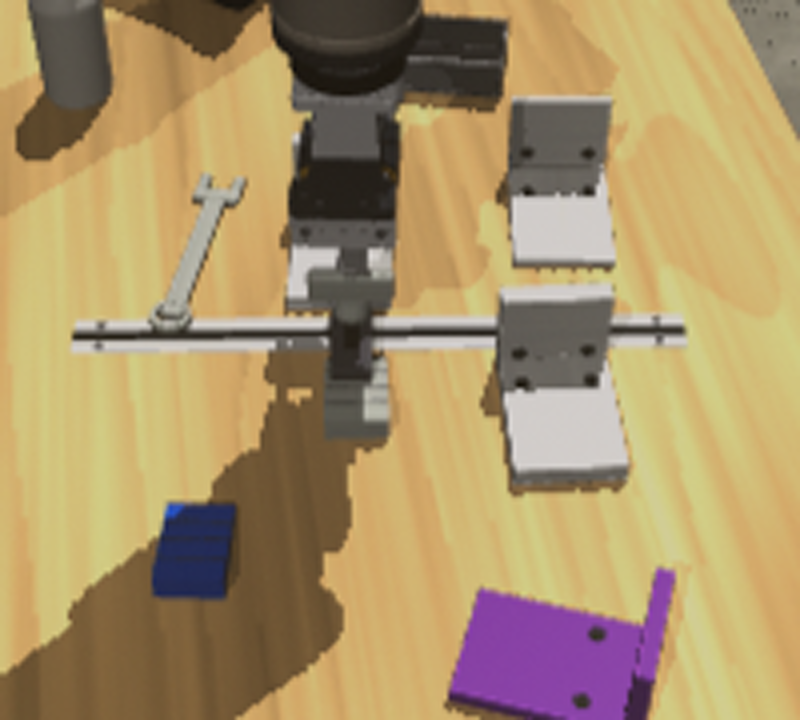

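Request:
{"op": "servo_tool", "data": {
  "rows": [
    [[0,0,-0.001],0,0],
    [[0,0,-0.002],0,0],
    [[0,0,-0.002],0,0]
  ]
}}

```text
time_s: 13.3
tool_pos: [0.5448, 0.0494, 0.064]
tcp_rot: [0.07, 0.703, -0.068, 0.705]
force: [-3.8, -0.3, 16.4]
width: 0.0005
```

Request:
{"op": "servo_tool", "data": {
  "rows": [
    [[0,0,-0.001],0,0],
    [[0,0,-0.002],0,0]
  ]
}}

```text
time_s: 13.5
tool_pos: [0.5455, 0.0495, 0.0636]
tcp_rot: [0.07, 0.702, -0.068, 0.705]
force: [-11.3, -2.2, 43.8]
width: 0.0005
```

Request:
{"op": "servo_tool", "data": {
  "rows": [
    [[0,0,0.01],0,0],
    [[0,0,0.04],0,0],
    [[0,0,0.08],0,0.3],
    [[0,0,0.12],0,0.4],
    [[0,0,0.12],0,0.4]
  ]
}}

```text
time_s: 14.0
tool_pos: [0.5478, 0.0499, 0.1885]
tcp_rot: [0.07, 0.7, -0.068, 0.708]
force: [0.1, 1.2, -0.6]
width: 0.0209
```

Run:
```python
from h import *
im=snap('wrist','w13.png',(200,110,500,250),2.6)
snap('side','s13.png',(280,130,360,240),6)
```

```text
(no output)
```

View pics/w13.png

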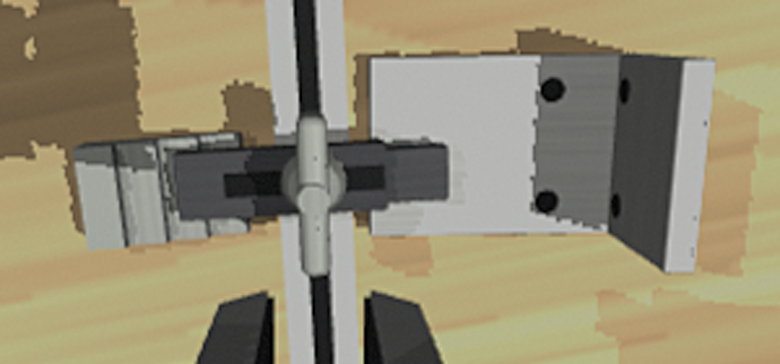

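View pics/s13.png

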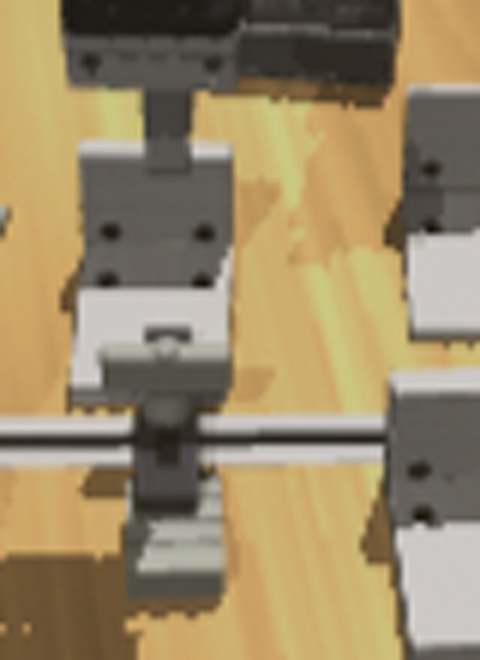

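Request:
{"op": "servo_tool", "data": {
  "rows": [
    [[-0.003,-0.001,-0.04],0,0.4],
    [[-0.003,-0.001,-0.08],0,0.4],
    [[-0.003,-0.001,-0.115],0,0.4],
    [[-0.003,-0.001,-0.135],0,0.4],
    [[-0.003,-0.001,-0.143],0,0.4],
    [[-0.003,-0.001,-0.145],0,0.4],
    [[-0.003,-0.001,-0.145],0,0.4]
  ],
  "force": 30
}}

```text
time_s: 14.8
tool_pos: [0.5427, 0.0485, 0.0392]
tcp_rot: [0.07, 0.702, -0.068, 0.706]
force: [-0.1, -0.1, -0.7]
width: 0.0375
```

Run:
```python
from h import *
from scipy.spatial.transform import Rotation as Rn
R=Rn.from_quat(r.get_state()['tcp_rot']).as_matrix();print(R.round(3),np.degrees(np.arctan2(R[1,1],R[0,1])))
im=snap('wrist','w14.png')
```

```text
[[ 0.006  0.194  0.981]
 [ 0.002  0.981 -0.194]
 [-1.     0.003  0.005]] 78.81382897110365
```

View pics/w14.png

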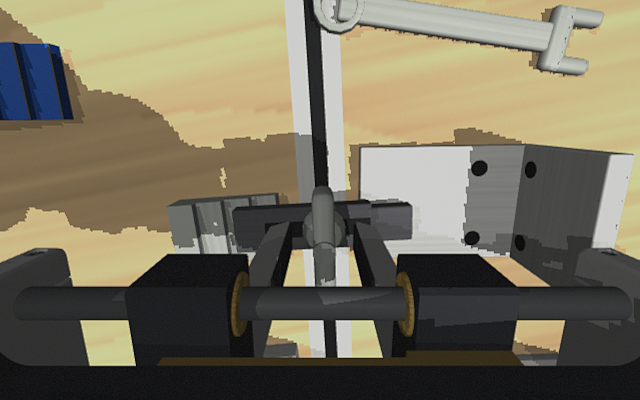

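Request:
{"op": "servo_tool", "data": {
  "rows": [
    [[0.002,0.0005,0.004],2,0.4],
    [[0.002,0.0005,0.004],2,0.3],
    [[0.002,0.0005,0.004],2,0.2],
    [[0.002,0.0005,0.004],2,0.0],
    [[0.002,0.0005,0.004],2,0.0],
    [[0.002,0.0005,0.004],2,0.0],
    [[0.002,0.0005,0.004],2,0.0]
  ],
  "force": 30
}}

```text
time_s: 15.55
tool_pos: [0.5451, 0.049, 0.0439]
tcp_rot: [0.058, 0.703, -0.056, 0.707]
force: [-0.3, -0.9, 5.4]
width: 0.0116
```

Request:
{"op": "servo_tool", "data": {
  "rows": [
    [[0,0,0],-7,0],
    [[0,0,0],-14,0],
    [[0,0,0],-21,0],
    [[0,0,0],-28,0],
    [[0,0,0],-35,0],
    [[0,0,0],-42,0],
    [[0,0,0],-49,0],
    [[0,0,0],-56,0],
    [[0,0,0],-63,0],
    [[0,0,0],-70,0],
    [[0,0,0],-74,0],
    [[0,0,0],-74,0]
  ]
}}

```text
time_s: 16.75
tool_pos: [0.5432, 0.0472, 0.0438]
tcp_rot: [0.469, 0.526, -0.472, 0.53]
force: [-12.0, -9.3, 17.5]
width: 0.0114
```

```bash
cat > st.py <<'E'
from h import *
from scipy.spatial.transform import Rotation as Rn
s=r.get_state();R=Rn.from_quat(s['tcp_rot']).as_matrix();print(np.degrees(np.arctan2(R[1,1],R[0,1])),s['torque'],s['force'],s['tool_pos'])
E
python3 st.py
```

```text
6.573776285166343 [-2.37877021  2.99165992 -0.11117569] [-12.01814607  -9.29150194  17.49647018] [0.54321877 0.04723065 0.04375875]
```

Request:
{"op": "servo_tool", "data": {
  "rows": [
    [[0.001,0.001,0],-3,0],
    [[0.001,0.001,0],-6,0],
    [[0.001,0.001,0],-7,0],
    [[0.001,0.001,0],-7,0]
  ]
}}

```text
time_s: 17.15
tool_pos: [0.5429, 0.0472, 0.0438]
tcp_rot: [-0.499, -0.496, 0.505, -0.499]
force: [-8.9, -5.7, 16.0]
width: 0.0115
```

```bash
python3 st.py
```

```text
-0.5079548141147482 [-1.51690691  2.25416829  0.08483284] [-8.86880171 -5.67473959 16.02269176] [0.54289752 0.04715009 0.04378002]
```

Request:
{"op": "servo_tool", "data": {
  "rows": [
    [[0.001,0.001,0],-2,0],
    [[0.001,0.001,0],-3,0],
    [[0.001,0.001,0],-3,0]
  ]
}}

```text
time_s: 17.45
tool_pos: [0.5428, 0.0471, 0.0438]
tcp_rot: [-0.512, -0.483, 0.519, -0.485]
force: [-7.0, -5.3, 13.1]
width: 0.0118
```

```bash
python3 st.py
```

```text
-3.5599554154044424 [-1.39923832  1.77152889  0.50956589] [-7.01346156 -5.33905638 13.13177631] [0.54283589 0.04710835 0.04378193]
```

Request:
{"op": "servo_tool", "data": {
  "rows": [
    [[0,0,0],-3,0],
    [[0,0,0],-4,0],
    [[0,0,0],-4,0]
  ]
}}

```text
time_s: 17.75
tool_pos: [0.5426, 0.0469, 0.0438]
tcp_rot: [-0.528, -0.465, 0.536, -0.467]
force: [-3.4, -2.4, 7.7]
width: 0.0125
```

```bash
python3 st.py
```

```text
-7.527493177424174 [-0.54350642  0.65206675  0.74777983] [-3.39175181 -2.36849624  7.67808194] [0.54259166 0.04694141 0.04380341]
```

Request:
{"op": "servo_tool", "data": {
  "rows": [
    [[0,0,0],0,0.15],
    [[0,0,0],0,0.3],
    [[0,0,0],0,0.4],
    [[0,0,0],0,0.4],
    [[0,0,0.04],0,0.4],
    [[0,0,0.08],0,0.4],
    [[0,0,0.12],0,0.4],
    [[0,0,0.14],0,0.4],
    [[0,-0.03,0.14],0,0.4],
    [[0,-0.06,0.14],0,0.4],
    [[0,-0.06,0.14],0,0.4]
  ]
}}

```text
time_s: 18.85
tool_pos: [0.5424, -0.0169, 0.1842]
tcp_rot: [-0.529, -0.463, 0.537, -0.466]
force: [0.4, -0.2, 0.2]
width: 0.0373
```

```bash
python3 st.py
python3 - <<'E'
from h import *
im=snap('wrist','w15.png')
snap('side','s15.png',(250,130,400,250),5)
E
```

```text
-7.77825435699823 [ 0.0037159  -0.0364287  -0.03053137] [ 0.38720174 -0.18429975  0.16554336] [ 0.54243728 -0.01692386  0.18419283]
```

View pics/w15.png

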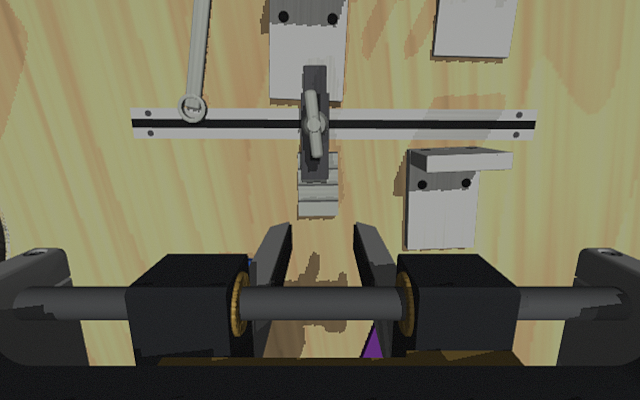

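View pics/s15.png

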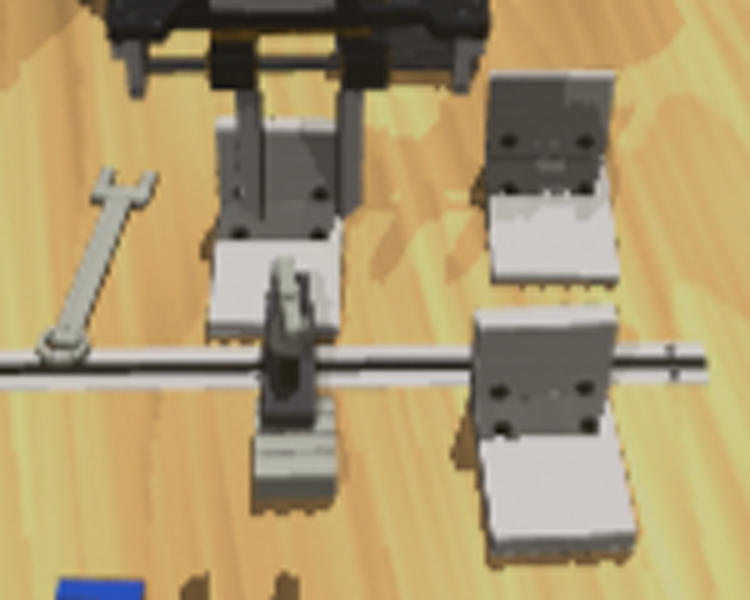

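Run:
```python
from h import *
im=snap('wrist','w16.png',(270,50,360,230),3.3)
CP('A',311,91,.062);CP('B',317,157,.062);CP('tl',132,123,0);CP('tr',536,125,0)
CP('heel',315,181,.018)
```

```text
A [544.4  83.1  62. ] clamp [-5.4 34.2]
B [541.7  22.4  62. ] clamp [  0.3 -26.3]
tl [335.2  81.5   0. ] clamp [-212.3    4. ]
tr [790.9  19.1   0. ] clamp [247.6   4.5]
heel [534.1  -9.   18. ] clamp [ -2.9 -58.4]
```

View pics/w16.png

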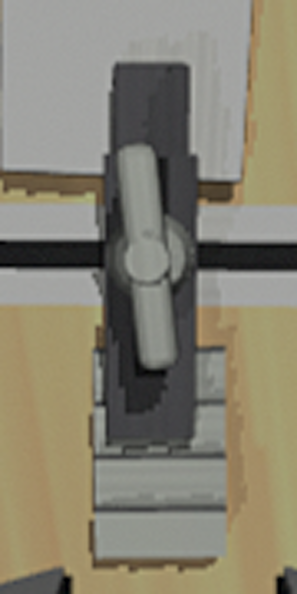

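Run:
```python
from h import *
im=snap('side','s17.png')
a=cv2.imread('pics/side0.png')
A=a[190:240,285:325];B=im[190:240,285:325,::-1]
cv2.imwrite('pics/cmp.png',np.hstack([cv2.resize(q[150:260,270:400],None,fx=3,fy=4,interpolation=2) for q in (a,im[:,:,::-1])]))
CP('foot L',270,91,.012);CP('foot R',341,103,.012)
```

```text
foot L [499.2  93.9  12. ] clamp [-51.6  38.8]
foot R [573.4  71.7  12. ] clamp [25.  26.9]
```

View pics/cmp.png

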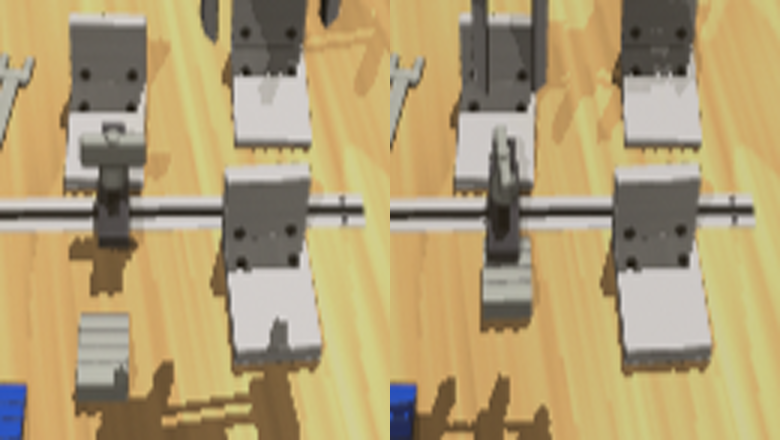

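```bash
python3 -c "
from h import *
print(r.close_job())"
```

```text
the job is handed in; nothing more can be done
None
```

The bracket is clamped on the 12 mm step with the nut at its stop. I handed the job in at about 19 s, with the gripper clear of everything.

- **Thickness:** pinching the leg read 11.8–11.9 mm, so the bracket is 12 mm thick.
- **Step block:** I gripped the block by its sides and slid it in. The heel edge landed near the middle of the 12 mm tread, which measured from –50 to –68.5 mm in the clamp's y axis, against the heel at –60.
- **Strap:** I pushed the wing nut down until it met firm contact. The nut top stopped at 64 mm, which is what a 12 mm bracket and step should give. The last step of that push reached 44 N on the fingertips.
- **Nut:** I turned it clockwise until the torque rose to 0.75 N m and the pads began to slip round the wing, then let go. The camera afterwards put the wing at about 85°, against 83° for the stop, within measuring error.
- **Brackets:** before and after side views show the clamped bracket and the stock brackets in the same places. One late check of the clamped bracket's near foot corner disagreed by about 9 mm. I put this down to a badly picked pixel, because the other corner and the side view matched.
- **Level:** I judged the strap level from the nut height and the pictures, and did not measure its tilt directly.

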